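Start the heel screw of a sample sandal

TASK

Take the longer of the two paddle-headed screws out of the wooden rack and lower it, paddle in line with the sandal's length, straight down the deep well in the sandal's heel until its blade tip drops into the slotted catch at the bottom. Then give it about a quarter turn clockwise (seen from above) so that the catch takes it, let go and leave it standing there; do not force it, and leave the shorter screw in the rack.

Things in the scene. Friction and masses are not known exactly. Their poses are not given: they have to be found in the camera images.
- long_screw: Steel paddle screw, 100 g, 108 mm long, upright in the rack. Origin: tip end; z up; x: paddle width. In mm from tip: blade 11 (x) x 4 (y), 10 long, in the paddle's plane; shank d 12 to 72; collar d 28 to 76; paddle 28 (x) x 9 (y) to 108. A half turn leaves it the same. Pinch the paddle across y, from the rack's long sides. Beside it, 60 or 120 mm off: the short screw and a round-knob screw.
- short_screw: The wrong screw: same shape and paddle, but 82 mm long, so it stands 26 mm lower. Origin, axes as the long one's. The fixed wooden rack, 60 x 180 x 45 mm high, has a row of 3 holes 60 mm apart, 15 wide, 38 deep: tips start 7 mm above the table, may lean 3 degrees, must rise 40 mm to come clear. Paddles start roughly along the row.
- sandal: Fixed cork platform sandal. Origin: table height, under the axis of the well in its round heel (d 84); x heel to toe; z up. Heights in mm: footbed 70; well's funnel mouth 44 wide at 68, to a 22 mm bore at 52, floor at 14; catch on it up to 24 with slot 8 wide along x. Tip rests at 14 in the slot, 24 if crosswise on top. Toe end at x 223; toe band at x 127 to 183 rises to 98.
- catch (a joint): Turn of the slotted catch at the well's floor, rad: 0 at start (slot along the sandal), grows clockwise seen from above, stop at 1.6. Stiff (0.04 N m), stays where left; it floats sideways 4 mm on soft springs. The blade has about 20 degrees of play each way in the slot before it drives the catch.
Things that resemble listed ones, but are neither listed nor needed, are in the scene too. Leave any pink or purple look-alike of the long_screw alone.

How it is judged (in metres and radians):
On the way:
1. the long screw's blade is down in the slot of the catch, the catch not yet turned home (z of long_screw in the frame of sandal below 0.019 m and horizontal distance between long_screw and sandal below 0.01 m and value of joint catch below 0.5 rad), for 0.2 s.
At the end, for the whole second after the job is handed in: The long screw stands at rest in the heel's well, within 12 degrees of upright, its tip within 10 mm of the well's axis and less than 19 mm above the table (in the slot, not on top of the catch), and the catch has been turned clockwise by more than 0.6 rad (z of long_screw in the frame of sandal below 0.019 m and horizontal distance between long_screw and sandal below 0.01 m and angle between long_screw's own z axis and vertical below 0.21 rad and value of joint catch above 0.6 rad and linear speed of long_screw below 0.02 m/s); the robot touches nothing.
It fails at once if the shorter screw is taken out of the rack (moved more than 35 mm) (distance of short_screw from where it was at the start of the episode above 0.035 m).
It fails at once if the long screw is forced against the sandal with more than 60 N (contact force between long_screw and sandal above 60 N).
It also fails if it takes over 45 s, if anything falls off the work surface, if the arm or the gripper's body presses on something with over 40 N, if the wrist force passes 120 N, or if a joint passes its speed limit or range.

ROBOT

A 6-joint arm with a two-finger parallel gripper is mounted at the origin on the work surface. World frame = base frame: x ahead of the robot, y to its left, z up, the work surface at z = 0. Lengths are in mm, angles in rad, forces in N, time in s.
With the tool pointing down it reaches from about 275 to 1000 mm from the base axis. Payload 8.4 kg.
Tool frame: the origin (TCP) lies at the very end of the fingers, on their centre line; the grasp point (between the pads) lies 19 mm behind it; z points along the fingers, y is the direction in which the jaws open and shut (so a half turn about z gives the same grasp; the last joint's range is limited). The gripper opens to 85 mm and grips with 20 to 120 N. Pads are 22 mm wide; open, the fingers measure 114 mm over their backs; the gripper's body (76 mm by 85 mm) begins 54 mm behind the grasp point. The pads swing forward as they close: fully open they stand 13 mm farther back than shut.
Start: joints at [1.144, 0.353, 1.633, -0, 1.155, -0.002], TCP at [257.585, 569.454, 231.281] pointing down, gripper open.
Joint ranges: [-2.63, 2.63], [-0.92, 2.1], [0.06, 2.66], [-1.3, 4.44], [0, 2.69], [-3.02, 3.02]. Speed limits (rad/s): [2.22, 2.22, 2.79, 3.14, 3.14, 3.14].

INTERFACE

Orientations are given as [roll, pitch, yaw] about the fixed x, y, z axes, in that order (R = Rz(yaw) Ry(pitch) Rx(roll)).
In Python, from rig import r, vision gives the robot as it stands.
- The arm moves only by the tool move_arm, never from a script. Its argument "series" is text: rows parted by semicolons, each of 7 numbers parted by spaces: the closure, from -1 (fully open) to 1 (shut), then the shift along the tool's x, y, z in units of 40 mm (1.0 is 40 mm), then the turn, a rotation vector about the tool's x, y, z in degrees. In form: grip tx ty tz ax ay az; .... A call has 1 to 20 rows; each row shifts and turns the pose as measured when the row begins, along the tool's axes as they then stand; what a row does not reach is not made up. A row lasts 1/8 s, in which the tool goes at most 62.5 mm and 10.7 degrees, less where a joint would pass 70% of its speed; a pose out of reach is approached as far as the arm can. A call is refused whole if a number of a shift passes 1 or a number of a turn 10.7, either way. A call with a gripper value outside its range is refused whole. The fingers move at their own pace and stop on an object; "grip_force" is the grip in N (left out, the last holds). Time passes only in rows, so rows that do not move let the fingers close. It gives the time, the measured TCP pose, the force and the opening at its end, in the units of the state.
- r.sense(): the state, without advancing time (a new reading comes with each control period).
- vision.grab_frame(name): name is "scene" or "top" or "wrist"; returns the picture (400x640x3 uint8, red, green, blue); there is no depth.
- vision.camera_params(name): a dict with "fx", "fy", "cx", "cy" (pixels), "position" and "rotation" of the camera in the world. Camera axes: x right, y up, looking along -z (the intrinsics and any distortion apply to the point x, -y, -z); pixel columns grow to the right and rows downward; lengths in mm; the calibration is good to about 2 mm. A picture is of the moment at which its call begins: read the wrist's pose just before it. camera_params takes no time and is no camera call; for the wrist camera it gives the pose at the moment of the call.
- r.sign_off(): hands the job in, once; it reports no verdict.
The state is a dict: "clock": time; "qpos": joint angles; "qvel": joint speeds; "joint_efforts": joint torques, N m; "eef_pos": TCP position; "tcp_rot": TCP orientation; "contact_force": force on the tool from outside, world axes, zero at the start; "wrist_torque": the same for the moment, N m; "opening": opening from 0.0 (shut) to 1.0 (fully open).
Only numpy, scipy, OpenCV 4.12 (cv2) and the standard library are available. Lean on these libraries where they do the work, as an engineer would, in place of code of your own. Each camera call takes 0.05 s, during which the arm holds its last target. There are 200 camera calls.

## Working session

There is one attempt and no reset: what is moved stays moved. The work goes in short steps, Python scripts to look and compute and a tool call to move; the robot and the scene stay as the last step left them, time stands still between calls to the robot, and variables do not carry over. Pictures are saved under pics/ and viewed, about 8 in all and at most 12, crops included, and the job is handed in when it is done.

Besides the shell and the picture viewer there is one more tool, called after "Call:" as name(argument=value, ...) on one line, values as JSON. move_arm: Moves the arm, as the interface text tells. Its arguments: {"type":"object","properties":{"series":{"type":"string"},"grip_force":{"type":"number"}},"required":["series"]}

```bash
mkdir -p pics; cat > h.py <<'E'
import numpy as np,cv2
from rig import r,vision
from scipy.spatial.transform import Rotation as R
def grab(n,f):
    p=vision.camera_params(n); im=vision.grab_frame(n); cv2.imwrite(f,im[:,:,::-1]); return im,p
def ray(p,u,v):
    d=np.array([(u-p['cx'])/p['fx'],-(v-p['cy'])/p['fy'],-1.]); return np.array(p['position']),np.array(p['rotation'])@d
def onz(p,u,v,z):
    o,d=ray(p,u,v); return o+d*(z-o[2])/d[2]
def proj(p,X):
    c=np.array(p['rotation']).T@(np.array(X)-p['position']); return p['cx']+p['fx']*c[0]/-c[2],p['cy']-p['fy']*c[1]/-c[2]
E
python3 - <<'E'
from h import *
for n in("scene","top"):
    im,p=grab(n,f"pics/{n}0.png"); print(n,{k:np.round(v,3).tolist() if not isinstance(v,str) else v for k,v in p.items()})
print(r.sense())
E
```

```text
scene {'fx': 488.913, 'fy': 488.913, 'cx': 333.149, 'cy': 201.128, 'position': [1182.187, -102.657, 808.576], 'rotation': [0.661, -0.018, 1.572]}
top {'fx': 495.198, 'fy': 495.198, 'cx': 317.873, 'cy': 202.911, 'position': [405.169, -66.488, 1030.775], 'rotation': [0.15, -0.034, -1.564]}
{'clock': 0.1, 'qpos': array([ 1.14359895e+00,  3.53581863e-01,  1.63406614e+00,  3.73611999e-05,
        1.15520506e+00, -2.43014195e-03]), 'qvel': array([ 0.00270726, -0.00178159, -0.00225259,  0.00134292, -0.00125772,
       -0.0020778 ]), 'joint_efforts': array([ 1.29634373e-03, -6.06363630e+01, -3.42819428e+01,  2.15653326e-04,
        3.74945361e-03,  4.20210085e-06]), 'eef_pos': array([257.39497357, 569.06202318, 230.63217172]), 'tcp_rot': array([-3.14033233e+00, -3.72247620e-05,  2.71681029e+00]), 'contact_force': array([0.04761208, 0.1269175 , 0.33331973]), 'wrist_torque': array([-0.00973791,  0.07023084, -0.0109992 ]), 'opening': 0.9979857067699422}
```

View pics/scene0.png

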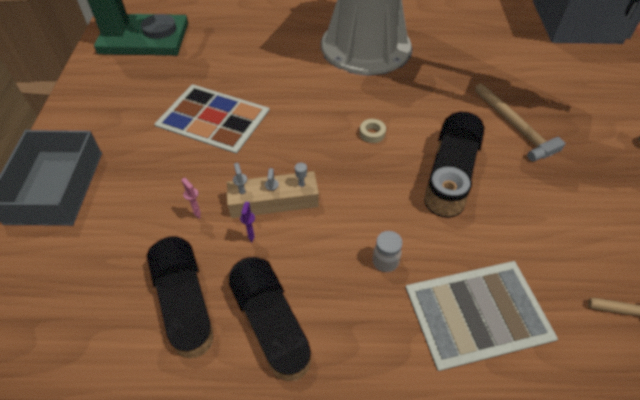

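View pics/top0.png

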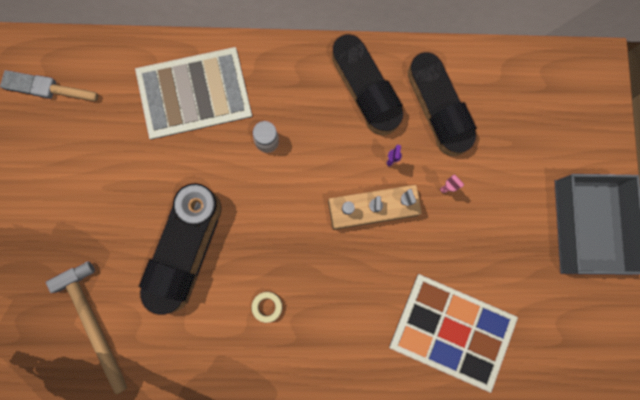

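The scene view shows three things in the rack: a tall paddle screw at (240,178), a lower paddle screw at (271,180) and a round knob at (301,172). In the top view these are at (408,198), (377,205) and (348,208). The pink (191,195) and purple (248,220) look-alikes stand outside the rack. The left one in the rack fits the long screw. The sandal with the well is at top (195,204), with its toe at about (165,300).

```bash
sed -i "s/np.array(p\['rotation'\])/R.from_euler('xyz',p['rotation']).as_matrix()/g" h.py
python3 - <<'E'
from h import *
t=cv2.imread('pics/top0.png'); s=cv2.imread('pics/scene0.png')
a=cv2.resize(s[150:225,220:330],(792,540),interpolation=3)[:,:792]
b=cv2.resize(t[175:240,320:430],None,fx=3.6,fy=3.6,interpolation=3)
c=cv2.resize(t[175:320,135:225],None,fx=3.6,fy=3.6,interpolation=3)
a=cv2.resize(s[155:220,220:330],None,fx=3.6,fy=3.6,interpolation=3)
L=np.vstack([a,b]); H=522
L=np.vstack([L,np.zeros((max(0,H-L.shape[0]),L.shape[1],3),np.uint8)]);c=np.vstack([c,np.zeros((L.shape[0]-c.shape[0],c.shape[1],3),np.uint8)]) if c.shape[0]<L.shape[0] else c[:L.shape[0]]
cv2.imwrite('pics/crop1.png',np.hstack([L,c]))
pt=vision.camera_params('top');ps=vision.camera_params('scene')
def tri(a,b):
    o1,d1=ray(pt,*a);o2,d2=ray(ps,*b);k=np.linalg.lstsq(np.c_[d1,-d2],o2-o1,rcond=None)[0]
    A=o1+k[0]*d1;B=o2+k[1]*d2;return np.round((A+B)/2),np.linalg.norm(A-B).round(1)
print('long',tri((408,198),(239,168)),'short',tri((377,205),(271,173)),'knob',tri((348,208),(301,168)))
print('well',tri((195,204),(451,181)),onz(pt,195,204,68).round())
# rim of well: bright grey blob in top
hsv=cv2.cvtColor(t,cv2.COLOR_BGR2HSV); m=((hsv[...,1]<60)&(hsv[...,2]>110)).astype(np.uint8)
n,_,st,ce=cv2.connectedComponentsWithStats(m[175:240,165:225]); print(st,ce)
for q in [(165,300)]: print('toe',onz(pt,*q,70).round())
m=(hsv[...,2]<60).astype(np.uint8); n,l,st,ce=cv2.connectedComponentsWithStats(m)
i=l[240,185]; print(st[i],ce[i]); print(cv2.minAreaRect(np.argwhere(l==i)[:,::-1].astype(np.float32)))
for u,v in [(330,197),(418,186),(423,216),(333,229)]: print('rack',onz(pt,u,v,45).round())
E
```

```text
long (array([ 557., -270.,  105.]), np.float64(1.8)) short (array([ 547., -213.,   80.]), np.float64(0.8)) knob (array([ 539., -155.,   87.]), np.float64(2.5))
well (array([547., 144.,  63.]), np.float64(4.5)) [546. 141.  68.]
[[   0    0   60   65 3038]
 [  10   10   38   38  856]
 [  23   26    1    2    2]
 [  22   30    1    2    2]
 [  35   30    1    2    2]] [[29.61915734 33.02929559]
 [29.09696262 28.36682243]
 [23.         26.5       ]
 [22.         30.5       ]
 [35.         30.5       ]]
toe [362. 189.  70.]
[ 140  192   78  122 4294] [173.96064276 263.99091756]
((179.90829467773438, 250.92013549804688), (50.076927185058594, 132.6923370361328), 22.61986541748047)
rack [ 567. -124.   45.]
rack [ 592. -304.   45.]
rack [ 530. -312.   45.]
rack [ 502. -130.   45.]
```

View pics/crop1.png

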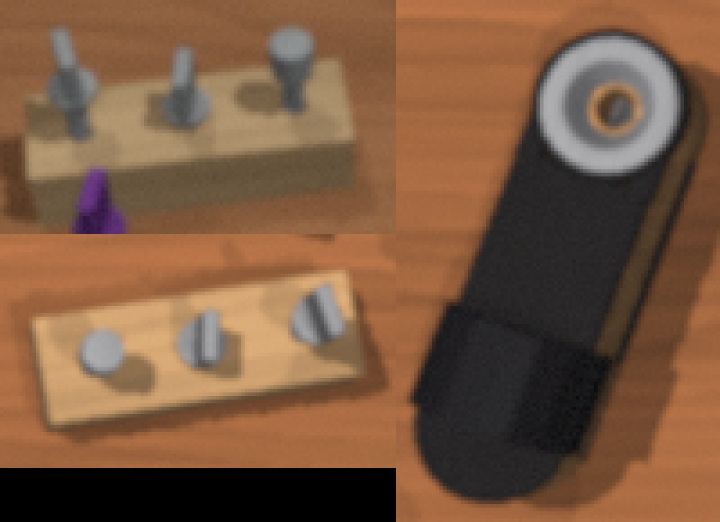

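The crop confirms it: the left rack screw stands tallest (top at about 105 mm by triangulation, against 80 for the middle one). The fit therefore names the rack's left screw as the long one. Both paddles look edge-on to the scene camera, so they lie across the row, although the text says along it. I'll check that up close, after first stopping above the well for a look.

Call:
move_arm(series="-1 -1 -0.62 0 0 0 0;-1 -1 -0.62 0 0 0 0;-1 -1 -0.62 0 0 0 0;-1 -1 -0.62 0 0 0 0;-1 -1 -0.62 0 0 0 0;-1 -1 -0.62 0 0 0 0;-1 -1 -0.62 0 0 0 0;-1 -1 -0.62 0 0 0 0;-1 -1 -0.62 0 0 0 0;-1 -1 -0.62 0 0 0 0;-1 -1 -0.62 0 0 0 0;-1 0 0 0 0 0 -9.7;-1 0 0 0 0 0 0")

```text
clock: 1.72
eef_pos: [553.1, 124.4, 227.1]
tcp_rot: [-3.136, -0.003, 2.89]
contact_force: [-0.1, -0.4, -0.0]
opening: 0.999
```

```bash
cat >> h.py <<'E'
def todo(x,y,z,yawdeg):
    s=r.sense(); Rm=R.from_euler('xyz',s['tcp_rot']); T=R.from_euler('xyz',[np.pi,0,np.radians(yawdeg)])
    d=np.array([x,y,z])-s['eef_pos']
    print('shift units',(Rm.inv().apply(d)/40).round(2),'turn',np.degrees((Rm.inv()*T).as_rotvec()).round(1))
def st():
    s=r.sense(); print('t',round(s['clock'],2),'tcp',s['eef_pos'].round(1),'rpy',np.degrees(s['tcp_rot']).round(1),'F',s['contact_force'].round(1),'op',round(s['opening'],3),'q6',s['qpos'][5].round(2))
E
python3 - <<'E'
from h import *
st(); im,p=grab('wrist','pics/w1.png'); print(p); print(proj(p,(546,141,68)))
E
```

```text
t 1.73 tcp [553.1 124.4 227.1] rpy [-179.7   -0.2  165.6] F [-0.1 -0.4 -0. ] op 0.999 q6 -1.1
{'fx': 335.7976374302188, 'fy': 335.7976374302188, 'cx': 316.48314246368267, 'cy': 198.81999647126642, 'position': array([479.45889064, 144.22878292, 369.55502925]), 'rotation': array([-0.30404378,  0.00445948,  1.31883842])}
(np.float64(332.66820738069805), np.float64(168.20391125564677))
```

View pics/w1.png

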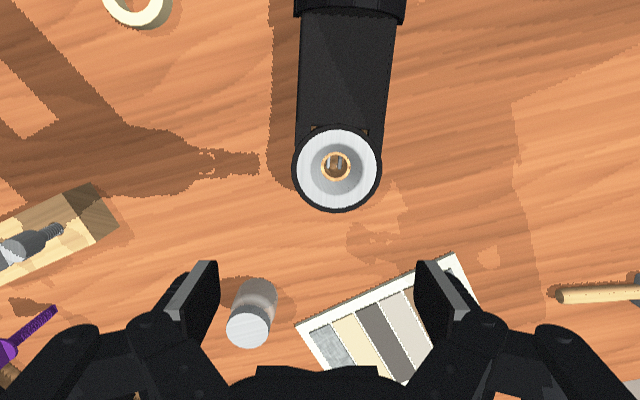

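The wrist view shows the sandal ring centred at about (336,168), with the well in it and the sandal body running up the image to (350,10). I'll measure the ring centre and the sandal's long edges.

```bash
python3 - <<'E'
from h import *
im=cv2.imread('pics/w1.png'); p=vision.camera_params('wrist')
h=cv2.cvtColor(im,cv2.COLOR_BGR2HSV); m=((h[...,1]<50)&(h[...,2]>150)).astype(np.uint8); 
m[:, :285]=0;m[:,390:]=0;m[220:]=0;m[:120]=0
n,l,s,c=cv2.connectedComponentsWithStats(m); i=1+np.argmax(s[1:,4])
cs,_=cv2.findContours((l==i).astype(np.uint8),cv2.RETR_EXTERNAL,2); e=cv2.fitEllipse(cv2.convexHull(cs[0])); print(e)
for z in (68,70): print(z,onz(p,*e[0],z).round(1))
# blk region edges per row at footbed
b=im.max(2)<70
L=[];Rr=[]
for v in range(35,120,4):
    row=np.where(b[v,285:410])[0]+285; L.append(onz(p,row[0],v,70)[:2]); Rr.append(onz(p,row[-1],v,70)[:2])
for A in (L,Rr):
    vx,vy,x,y=cv2.fitLine(np.array(A,np.float32),cv2.DIST_HUBER,0,.01,.01).ravel(); print(np.degrees(np.arctan2(vy,vx))%180,x,y)
M=(np.array(L)+Rr)/2; print(np.linalg.norm(np.array(L)-Rr,axis=1).round(0)); vx,vy,x,y=cv2.fitLine(M.astype(np.float32),cv2.DIST_HUBER,0,.01,.01).ravel();print('mid',np.degrees(np.arctan2(vy,vx))%180,x,y)
print('ring diam mm',np.linalg.norm(onz(p,e[0][0]-e[1][0]/2,e[0][1],70)-onz(p,e[0][0]+e[1][0]/2,e[0][1],70)))
k=onz(p,*e[0],70)[:2]; q=M[:5].mean(0)-k; print('center-mid',np.degrees(np.arctan2(q[1],q[0])))
# cork inner ring (bore top z 52)
c=((h[...,0]>8)&(h[...,0]<25)&(h[...,1]>110)).astype(np.uint8); mm=np.zeros_like(c); cv2.circle(mm,(336,167),22,1,-1); c&=mm
hull=cv2.convexHull(np.argwhere(c)[:,::-1].astype(np.int32)); e2=cv2.fitEllipse(hull); print(e2, onz(p,*e2[0],52).round(1))
todo(557,-270,227,165)
E
```

```text
((336.09234619140625, 168.44371032714844), (78.42668151855469, 80.16050720214844), 66.62550354003906)
68 [547.1 144.1  68. ]
70 [546.6 144.1  70. ]
161.44267 462.90372 131.26645
161.60013 474.42633 207.87729
[76. 76. 76. 77. 76. 77. 77. 76. 77. 77. 76. 76. 76. 77. 76. 77. 76. 76.
 77. 77. 76. 77.]
mid 161.49031 472.50644 168.2677
ring diam mm 71.27299909150061
center-mid 161.86405177954614
((335.13568115234375, 166.3557891845703), (27.702539443969727, 28.678688049316406), 78.58639526367188) [548.4 143.7  52. ]
shift units [-2.57 -9.52  0.05] turn [-0.3 -0.2  0.5]
```

Well axis (547,144), consistent with the top camera and with the bore rim; sandal heading 161.7°. Now to the rack.

Call:
move_arm(series="-1 -0.27 -1 0 0 0 0;-1 -0.27 -1 0 0 0 0;-1 -0.27 -1 0 0 0 0;-1 -0.27 -1 0 0 0 0;-1 -0.27 -1 0 0 0 0;-1 -0.27 -1 0 0 0 0;-1 -0.27 -1 0 0 0 0;-1 -0.27 -1 0 0 0 0;-1 -0.27 -1 0 0 0 0;-1 -0.27 -0.8 0 0 0 0;-1 0 0 0 0 0 0")

```text
clock: 3.15
eef_pos: [554.1, -285.9, 228.2]
tcp_rot: [-3.137, -0.003, 2.859]
contact_force: [0.6, 0.5, 0.3]
opening: 1.0
```

```bash
python3 - <<'E'
from h import *
st(); im,p=grab('wrist','pics/w2.png'); print(p); print(proj(p,(557,-270,115)),proj(p,(547,-213,89)))
u,v=map(int,proj(p,(557,-270,100)));u=min(max(u,130),510);v=min(max(v,100),300)
cv2.imwrite('pics/w2c.png',cv2.resize(im[v-100:v+100,u-130:u+130,::-1],None,fx=3,fy=3,interpolation=3));print(u-130,v-100)
E
```

```text
t 3.15 tcp [ 554.1 -285.9  228.2] rpy [-179.7   -0.2  163.8] F [0.6 0.5 0.3] op 1.0 q6 -1.76
{'fx': 335.7976374302188, 'fy': 335.7976374302188, 'cx': 316.48314246368267, 'cy': 198.81999647126642, 'position': array([ 481.10200783, -263.80294664,  370.64216037]), 'rotation': array([-0.30412717,  0.00405848,  1.2882156 ])}
(np.float64(336.9810523906626), np.float64(192.07857594621547)) (np.float64(397.484674216447), np.float64(154.47564898808824))
206 87
```

View pics/w2c.png

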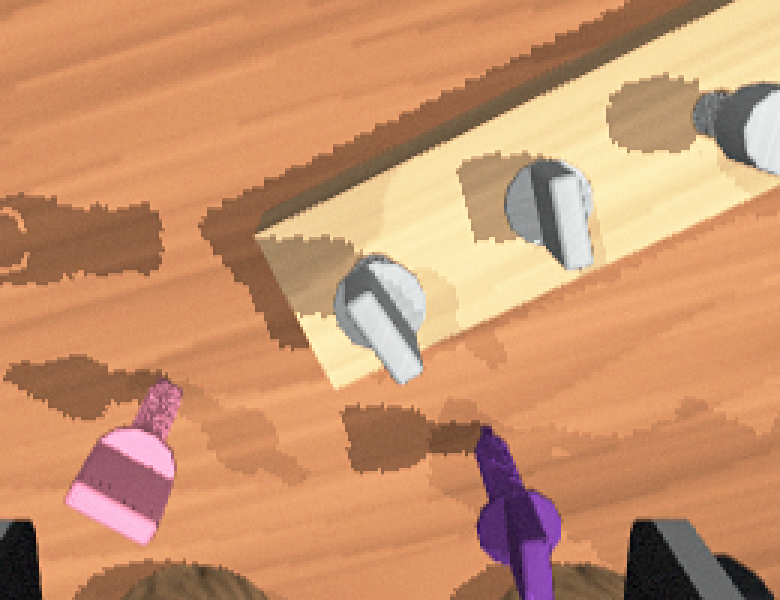

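The crop confirms the long screw (nearer the rack end). Its paddle's top face has corners at about (350,300), (375,290), (423,370) and (400,384) in the crop, so it lies across the row. The short screw at crop (572,222) is the other one. I'll grip with the jaws roughly along the row, partly closed so as to clear the short screw.

```bash
python3 - <<'E'
from h import *
p=vision.camera_params('wrist'); f=lambda a,z=115:onz(p,206+a[0]/3,87+a[1]/3,z)
C=[f(a) for a in[(350,300),(375,290),(423,370),(400,384)]]
c=sum(C)/4; d=(C[2]+C[3]-C[0]-C[1])[:2]/2; w=(C[1]+C[2]-C[0]-C[3])[:2]/2
print(c.round(1),'len',np.linalg.norm(d),np.linalg.norm(w),'ang',np.degrees(np.arctan2(d[1],d[0]))%180)
print('collar c',f((381,301),83).round(1))
S=[f(a,89) for a in[(552,182),(578,177),(592,264),(567,270)]];print('short',(sum(S)/4).round(1))
a=np.degrees(np.arctan2(d[1],d[0]))%180
todo(c[0],c[1],150,a)
E
```

```text
[ 562.  -271.7  115. ] len 26.481762795123625 7.158109271132432 ang 14.26765446873218
collar c [ 561.  -271.7   83. ]
short [ 552.5 -213.5   89. ]
shift units [-0.11  0.38  1.95] turn [ -0.4   0.2 149.6]
```

Call:
move_arm(series="-0.1 0 0 0.3 0 0 -10.2;-0.1 0 0 0.3 0 0 -10.2;-0.1 0 0 0.3 0 0 -10.2;-0.1 0 0 0 0 0 0", grip_force=60)

```text
clock: 3.7
eef_pos: [554.1, -278.3, 191.2]
tcp_rot: [3.141, -0.006, -2.877]
contact_force: [0.4, 0.6, 0.4]
opening: 0.548
```

```bash
python3 -c "
from h import *
st(); todo(561.8,-271.7,125,194.3)"
```

```text
t 3.7 tcp [ 554.1 -278.3  191.2] rpy [ 180.    -0.3 -164.9] F [0.4 0.6 0.4] op 0.548 q6 -2.3
shift units [-0.24  0.11  1.65] turn [ 0.  -0.3  0.8]
```

Call:
move_arm(series="-0.1 -0.24 0.11 0.6 0 0 0.8;-0.1 0 0 0.6 0 -0.3 0;-0.1 0 0 0.45 0 0 0;-0.1 0 0 0 0 0 0")

```text
clock: 4.2
eef_pos: [564.0, -268.4, 126.2]
tcp_rot: [-3.141, 0.002, -2.908]
contact_force: [-0.5, -1.1, 0.4]
opening: 0.548
```

```bash
python3 - <<'E'
from h import *
st(); todo(561.8,-271.7,87,194.3)
im,p=grab('wrist','pics/w3.png'); print(proj(p,(562,-271.7,115)))
E
```

```text
t 4.2 tcp [ 564.  -268.4  126.2] rpy [-1.800e+02  1.000e-01 -1.666e+02] F [-0.5 -1.1  0.4] op 0.548 q6 -2.25
shift units [ 0.08 -0.07  0.98] turn [-0.   0.1 -0.9]
(np.float64(311.120225292969), np.float64(246.75367655055285))
```

View pics/w3.png

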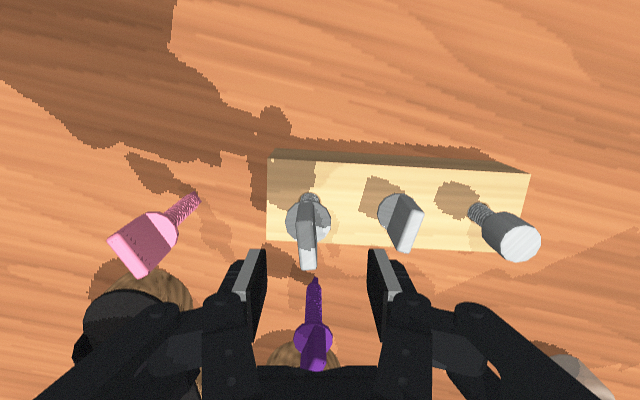

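The paddle top is at (308,248), predicted (311,247). The jaws straddle it and clear the short screw at (402,225). Descending and gripping.

Call:
move_arm(series="-0.1 0.08 -0.07 0.4 0 0 -0.9;-0.1 0 0 0.4 0 0 0;-0.1 0 0 0.15 0 0 0;-0.1 0 0 0 0 0 0")

```text
clock: 4.75
eef_pos: [562.9, -273.1, 87.9]
tcp_rot: [-3.139, 0.005, -2.893]
contact_force: [-0.2, 0.1, 0.4]
opening: 0.55
```

```bash
python3 -c "
from h import *
st(); todo(561.8,-271.7,87,194.3)"
```

```text
t 4.75 tcp [ 562.9 -273.1   87.9] rpy [-179.8    0.3 -165.7] F [-0.2  0.1  0.4] op 0.55 q6 -2.27
shift units [0.02 0.04 0.02] turn [-0.2  0.3 -0. ]
```

Call:
move_arm(series="1 0.02 0.04 0 0 0 0;1 0 0 0 0 0 0;1 0 0 0 0 0 0;1 0 0 0 0 0 0;1 0 0 0 0 0 0;1 0 0 0 0 0 0", grip_force=60)

```text
clock: 5.5
eef_pos: [562.2, -272.1, 88.9]
tcp_rot: [-3.137, 0.006, -2.893]
contact_force: [0.4, -0.5, -1.0]
opening: 0.096
```

```bash
python3 -c "
from h import *
st()"
```

```text
t 5.5 tcp [ 562.2 -272.1   88.9] rpy [-179.7    0.3 -165.7] F [ 0.4 -0.5 -1. ] op 0.096 q6 -2.27
```

Opening 0.096 (8 mm) matches the 9 mm paddle. Lifting.

Call:
move_arm(series="1 0 0 -0.3 0 0 0;1 0 0 -0.4 0 0 0;1 0 0 -0.5 0 0 0;1 0 0 -0.6 0 0 0;1 0 0 -0.6 0 0 0;1 0 0 -0.4 0 0 0;1 0 0 0 0 0 0")

```text
clock: 6.38
eef_pos: [561.9, -271.3, 210.9]
tcp_rot: [-3.136, 0.009, -2.893]
contact_force: [-0.6, 0.3, -1.0]
opening: 0.096
```

```bash
python3 -c "
from h import *
st(); todo(547,144,199,161.7)"
```

```text
t 6.38 tcp [ 561.9 -271.3  210.9] rpy [-179.7    0.5 -165.7] F [-0.6  0.3 -1. ] op 0.096 q6 -2.27
shift units [-2.19 10.16  0.26] turn [-0.2  0.6 32.6]
```

Call:
move_arm(series="1 0 0 0 0 0 8.2;1 0 0 0 0 0 8.2;1 0 0 0 0 0 8.2;1 0 0 0 0 0 8;1 0.2 0.5 0 0 0 0;1 0.33 0.88 0 0 0 0;1 0.33 0.88 0 0 0 0;1 0.33 0.88 0 0 0 0;1 0.33 0.88 0 0 0 0;1 0.33 0.88 0 0 0 0;1 0.33 0.88 0 0 0 0;1 0.33 0.88 0 0 0 0;1 0.33 0.88 0 0 0 0;1 0.33 0.88 0 0 0 0;1 0.33 0.88 0 0 0 0;1 0 0 0 0 0 0")

```text
clock: 8.38
eef_pos: [534.6, 151.0, 201.5]
tcp_rot: [3.14, -0.009, 2.838]
contact_force: [-0.3, 0.4, -0.8]
opening: 0.091
```

```bash
python3 -c "
from h import *
st(); todo(547,144,199,161.7)"
```

```text
t 8.38 tcp [534.6 151.  201.5] rpy [179.9  -0.5 162.6] F [-0.3  0.4 -0.8] op 0.091 q6 -1.0
shift units [-0.35 -0.07  0.06] turn [ 0.1 -0.5  0.9]
```

Call:
move_arm(series="1 -0.35 -0.07 0 0 -0.5 0.9;1 0 0 0 0 0 0;1 0 0 0 0 0 0")

```text
clock: 8.75
eef_pos: [546.8, 142.6, 200.6]
tcp_rot: [3.141, -0.001, 2.824]
contact_force: [-0.1, -0.3, -0.5]
opening: 0.093
```

```bash
python3 - <<'E'
from h import *
st(); todo(547,144,199,161.7)
a,pw=grab('wrist','pics/w4.png'); b,ps=grab('scene','pics/s4.png'); c,pt=grab('top','pics/t4.png')
z=r.sense()['eef_pos']; tip=(z[0],z[1],z[2]-82)
for n,p in(('w',pw),('s',ps),('t',pt)): print(n,'tip',np.round(proj(p,tip)),'collar',np.round(proj(p,(z[0],z[1],z[2]-8))),'well',np.round(proj(p,(547,144,68))))
u,v=map(int,proj(ps,(547,144,110)))
A=cv2.resize(a[80:330,190:450,::-1],None,fx=1.5,fy=1.5); B=cv2.resize(b[v-62:v+63,u-65:u+65,::-1],None,fx=3,fy=3,interpolation=3)
print(u-65,v-62)
cv2.imwrite('pics/c4.png',np.hstack([A,B]))
E
```

```text
t 8.75 tcp [546.8 142.6 200.6] rpy [ 1.800e+02 -1.000e-01  1.618e+02] F [-0.1 -0.3 -0.5] op 0.093 q6 -1.0
shift units [0.01 0.03 0.04] turn [ 0.  -0.1  0.1]
w tip [316. 207.] collar [316. 255.] well [318. 187.]
s tip [455. 162.] collar [464. 134.] well [450. 179.]
t tip [188. 200.] collar [178. 193.] well [193. 204.]
389 103
```

View pics/c4.png

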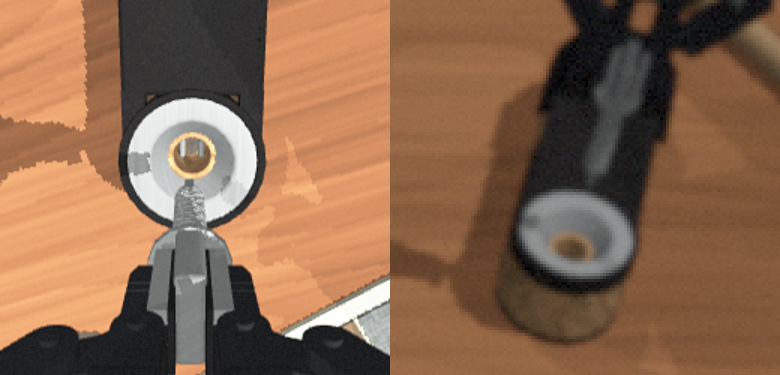

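The wrist crop shows the screw hanging with its tip at about (316,200), aimed at the well at (318,185). The scene crop shows the tip at about (457,165). I'll triangulate the tip.

```bash
python3 - <<'E'
from h import *
pw=vision.camera_params('wrist');ps=vision.camera_params('scene')
o1,d1=ray(pw,316,200);o2,d2=ray(ps,456.7,164.7);k=np.linalg.lstsq(np.c_[d1,-d2],o2-o1,rcond=None)[0]
A=o1+k[0]*d1;B=o2+k[1]*d2;print(A.round(1),B.round(1))
for z in(110,115,119):print(z,onz(pw,316,200,z).round(1))
im=cv2.imread('pics/w4.png');h=cv2.cvtColor(im,cv2.COLOR_BGR2HSV)
# outer black heel circle via bright ring upper part
m=((h[...,1]<50)&(h[...,2]>140)).astype(np.uint8);m[:140]=0;m[215:]=0;m[:,:265]=0;m[:,370:]=0
cs,_=cv2.findContours(m,cv2.RETR_EXTERNAL,1);q=np.vstack(cs).reshape(-1,2)
H=cv2.convexHull(q).reshape(-1,2);H=H[H[:,1]<205];e=cv2.fitEllipse(H);print(e,onz(pw,*e[0],70).round(1))
E
```

```text
[544.8 143.7 110.8] [546.4 147.9 110.9]
110 [545.  143.6 110. ]
115 [543.5 144.1 115. ]
119 [542.3 144.5 119. ]
((317.6348876953125, 186.79039001464844), (83.43633270263672, 86.13046264648438), 84.4528579711914) [546.5 144.6  70. ]
```

Call:
move_arm(series="1 0 0.06 0 0 -1.5 0;1 0 0 0.5 0 0 0;1 0 0 0.5 0 0 0;1 0 0 0.3 0 0 0;1 0 0 0 0 0 0")

```text
clock: 9.52
eef_pos: [549.3, 145.1, 148.3]
tcp_rot: [3.14, 0.031, 2.824]
contact_force: [-0.1, -1.0, -1.2]
opening: 0.096
```

```bash
python3 -c "
from h import *
st(); todo(547,144.5,112,161.7)"
```

```text
t 9.53 tcp [549.3 145.1 148.3] rpy [179.9   1.8 161.8] F [-0.1 -1.  -1.2] op 0.096 q6 -0.98
shift units [ 0.08 -0.03  0.91] turn [0.1 1.8 0.1]
```

Call:
move_arm(series="1 0.03 -0.01 0.3 0 0 0;1 0.02 -0.01 0.3 0 0 0;1 0.01 0 0.2 0 0 0;1 0 0 0 0 0 0")

```text
clock: 10.02
eef_pos: [548.3, 145.0, 115.1]
tcp_rot: [3.139, 0.033, 2.824]
contact_force: [-0.7, -1.0, -0.6]
opening: 0.094
```

```bash
python3 -c "
from h import *
st(); todo(547.5,144.5,97,161.7)"
```

```text
t 10.03 tcp [548.3 145.  115.1] rpy [179.8   1.9 161.8] F [-0.7 -1.  -0.6] op 0.094 q6 -0.97
shift units [ 0.03 -0.02  0.45] turn [0.2 1.9 0.1]
```

Call:
move_arm(series="1 0.02 -0.01 0.1 0 0 0;1 0.01 0 0.1 0 0 0;1 0 0 0 0 0 0")

```text
clock: 10.4
eef_pos: [547.6, 145.0, 106.9]
tcp_rot: [3.138, 0.033, 2.824]
contact_force: [-0.3, -1.0, 0.4]
opening: 0.094
```

Call:
move_arm(series="1 0 0 0.06 0 0 0;1 0 0 0.06 0 0 0;1 0 0 0 0 0 0")

```text
clock: 10.78
eef_pos: [548.0, 145.0, 102.1]
tcp_rot: [3.138, 0.034, 2.824]
contact_force: [0.4, -0.4, -0.9]
opening: 0.094
```

Call:
move_arm(series="1 0 0 0.06 0 0 0;1 0 0 0.05 0 0 0;1 0 0 0 0 0 0")

```text
clock: 11.15
eef_pos: [548.3, 145.0, 97.5]
tcp_rot: [3.138, 0.034, 2.824]
contact_force: [-0.2, -0.8, -1.1]
opening: 0.089
```

Call:
move_arm(series="1 0 0 0.04 0 0 0;1 0 0 0.03 0 0 0;1 0 0 0 0 0 0")

```text
clock: 11.52
eef_pos: [548.7, 145.1, 95.5]
tcp_rot: [3.137, 0.035, 2.824]
contact_force: [-0.8, -0.4, -0.1]
opening: 0.098
```

Call:
move_arm(series="1 0 0 0.04 0 0 0;1 0 0 0 0 0 0")

```text
clock: 11.78
eef_pos: [549.4, 145.2, 95.6]
tcp_rot: [3.137, 0.036, 2.824]
contact_force: [0.5, -0.2, -0.5]
opening: 0.091
```

Call:
move_arm(series="1 0 0 0.04 0 0 0;1 0 0 0 0 0 0")

```text
clock: 12.02
eef_pos: [550.1, 145.3, 95.6]
tcp_rot: [3.136, 0.037, 2.824]
contact_force: [-0.6, -0.9, -0.2]
opening: 0.089
```

The tip stopped at TCP z 95.6 (tip about 14), so it is through the slot and on the floor. It never caught at 106, where it would have landed on top of the catch. Now turning clockwise in parts.

Call:
move_arm(series="1 0.05 0 -0.02 0 0 0;1 0 0 0 0 0 0;1 0 0 0 0 0 6;1 0 0 0 0 0 6;1 0 0 0 0 0 6;1 0 0 0 0 0 6;1 0 0 0 0 0 0")

```text
clock: 12.9
eef_pos: [548.1, 145.7, 95.5]
tcp_rot: [3.122, 0.032, 2.393]
contact_force: [-1.4, -0.5, 2.9]
opening: 0.091
```

```bash
python3 -c "
from h import *
st(); print(r.sense()['wrist_torque'].round(3)); todo(547.5,144.5,96,72)"
```

```text
t 12.9 tcp [548.1 145.7  95.5] rpy [178.9   1.8 137.1] F [-1.4 -0.5  2.9] op 0.091 q6 -0.54
[-0.113  0.215 -0.02 ]
shift units [-0.01 -0.03 -0.01] turn [ 2.   1.  65.1]
```

Call:
move_arm(series="1 0 0 0 0 0 7;1 0 0 0 0 0 7;1 0 0 0 0 0 7;1 0 0 0 0 0 7;1 0 0 0 0 0 0")

```text
clock: 13.52
eef_pos: [548.1, 145.5, 95.5]
tcp_rot: [3.109, 0.019, 1.905]
contact_force: [-0.8, -0.3, 1.7]
opening: 0.093
```

```bash
python3 -c "
from h import *
st(); print(r.sense()['wrist_torque'].round(3)); todo(547.5,144.5,96,72)"
```

```text
t 13.53 tcp [548.1 145.5  95.5] rpy [178.2   1.1 109.1] F [-0.8 -0.3  1.7] op 0.093 q6 -0.05
[-0.17   0.197  0.074]
shift units [-0.02 -0.02 -0.01] turn [ 2.1  0.5 37.1]
```

Call:
move_arm(series="1 0 0 0 0 0 7;1 0 0 0 0 0 7;1 0 0 0 0 0 7;1 0 0 0 0 0 7;1 0 0 0 0 0 7;1 0 0 0 0 0 0")

```text
clock: 14.28
eef_pos: [548.1, 145.5, 95.4]
tcp_rot: [3.104, -0.002, 1.305]
contact_force: [0.2, -1.0, 2.9]
opening: 0.092
```

```bash
python3 - <<'E'
from h import *
st(); print(r.sense()['wrist_torque'].round(3)); todo(547.5,144.5,96,72)
a,pw=grab('wrist','pics/w5.png'); b,ps=grab('scene','pics/s5.png')
u,v=map(int,proj(ps,(547,144,100)))
A=cv2.resize(a[80:330,190:450,::-1],None,fx=1.5,fy=1.5); B=cv2.resize(b[v-62:v+63,u-65:u+65,::-1],None,fx=3,fy=3,interpolation=3)
cv2.imwrite('pics/c5.png',np.hstack([A,B]))
E
```

```text
t 14.28 tcp [548.1 145.5  95.4] rpy [ 1.778e+02 -1.000e-01  7.480e+01] F [ 0.2 -1.   2.9] op 0.092 q6 0.55
[-0.128  0.234  0.   ]
shift units [-0.03 -0.01 -0.02] turn [ 2.2 -0.2  2.8]
```

View pics/c5.png

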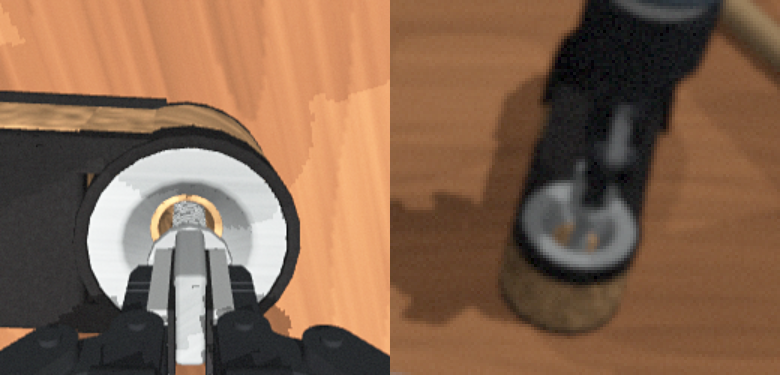

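The screw stands in the bore (shank at crop (187,213), bore ring around it), gripped across the sandal after an 87° turn. Now releasing and rising.

Call:
move_arm(series="0 0 0 0 0 0 0;0 0 0 0 0 0 0;0 0 0 0 0 0 0;0 0 0 0 0 0 0;0 0 0 -0.3 0 0 0;0 0 0 -0.6 0 0 0;0 0 0 -1 0 0 0;0 0 0 -1 0 0 0;0 0 0 -1 0 0 0;0 0 0 0 0 0 0;0 0 0 0 0 0 0")

```text
clock: 15.75
eef_pos: [542.0, 146.9, 260.0]
tcp_rot: [3.102, -0.003, 1.312]
contact_force: [0.6, -0.2, -0.3]
opening: 0.5
```

```bash
python3 - <<'E'
from h import *
st()
a,pw=grab('wrist','pics/w6.png'); b,ps=grab('scene','pics/s6.png')
print('top(122)w',proj(pw,(547,144,122)),'s',proj(ps,(547,144,122)),'collar s',proj(ps,(547,144,90)),'top if 132 s',proj(ps,(547,144,132)))
u,v=map(int,proj(ps,(547,144,100)));print(u-65,v-62)
A=cv2.resize(a[80:330,190:450,::-1],None,fx=1.5,fy=1.5); B=cv2.resize(b[v-62:v+63,u-65:u+65,::-1],None,fx=3,fy=3,interpolation=3)
cv2.imwrite('pics/c6.png',np.hstack([A,B]))
E
```

```text
t 15.75 tcp [542.  146.9 260. ] rpy [177.7  -0.2  75.2] F [ 0.6 -0.2 -0.3] op 0.5 q6 0.54
top(122)w (np.float64(315.8809529519957), np.float64(188.69793722190718)) s (np.float64(455.99677490254385), np.float64(161.02231339987793)) collar s (np.float64(452.4735487595686), np.float64(172.07945216144833)) top if 132 s (np.float64(457.1371312931184), np.float64(157.4434688021883))
388 106
```

View pics/c6.png

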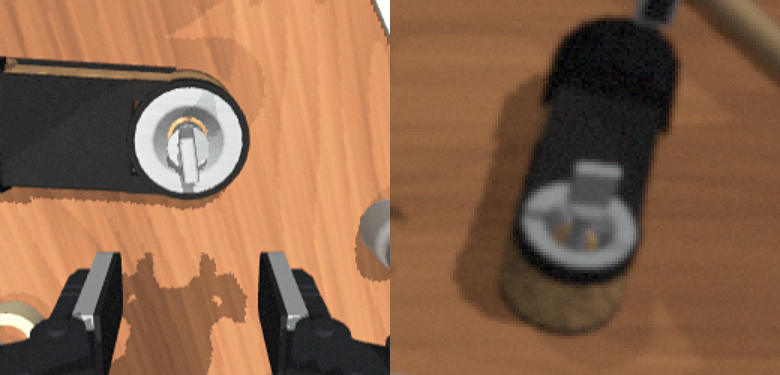

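The paddle stands crosswise to the sandal. Its top is at scene (457,161), and I predicted (456,161) for a tip at 14 mm, so it is seated and upright. The gripper is clear, so I'm handing in.

```bash
python3 -c "
from h import *
print(r.sign_off()); st()"
```

```text
the job is handed in; nothing more can be done
None
the job is handed in; nothing more can be done
```

The long screw is standing in the heel's well, turned about 87° clockwise and released. The job is handed in, and I got no verdict. The short screw was never gripped. The last arm reading was at 15.75 s.

**How it went:** I lifted the screw from the end of the rack and lowered it in line with the sandal. It stopped at a tip height of about 14 mm, the slot's floor, and never caught at 24 mm on top of the catch. I then turned it, opened the jaws and rose clear.

**Last checks:**
- **Seating:** the paddle top appears at scene pixel (457,161), against (456,161) predicted for a tip at 14 mm. That puts it seated, close to upright and crosswise to the sandal.
- **Forces:** measured contact forces stayed under about 4 N, and the gripper is clear.
- **Catch angle:** I could not read it. From the 87° turn and the 20° of play it should be about 1.1 rad or more, well over the 0.6 needed. The vertical wrist torque rose by about 0.1 N m partway through the turn, as expected when driving the catch, and was back near zero at the end.

**Disagreements:**
- The paddles stood across the row, not along it as described, so I gripped with the jaws along the row and partly closed to clear the short screw.
- The screw leaned about 2° in the grip, and I corrected for that before lowering it.
- Two views put the tip about 4 mm apart at the hover above the well. That was within the funnel's play.

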